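# Hold a sample tube on the slant over the light pad

## Task

Draw the blue-capped sample tube straight up out of the ivory rack until it is clear, carry it to the light pad, tilt it to a slant of about 45 degrees with the cap end uppermost, and keep it raised over the middle of the pad so that the middle of the tube is about 10 cm above the pad; finish while still holding it there, motionless in the gripper and touching nothing else. The tube is thin glass: grip it gently, never with more than 20 N at a finger. Leave the other tubes in the rack, the petri dish and the timer alone.

Things in the scene. Friction and masses are not known exactly. Their poses are not given: they have to be found in the camera images.
- blue_tube_mid (a point): middle (half-way up) of the clear sample tube to be drawn: 84 mm long, glass 11 mm across, blue cap 14 mm across, 16 mm long; z axis along the tube towards the cap. About 16 g, loose (slack 1.5 mm) in one of three holes of the rack, whose floor is 4 mm above the worktop; its upper 57 mm stand free above the rack. Grip the cap or just below.
- red_tube_mid (a point): middle of a red-capped sample tube in the same rack, 70 mm long, 14 mm across; leave alone
- open_tube_mid (a point): middle of an uncapped sample tube in the same rack, 72 mm long, 13 mm across; leave alone
- rack: ivory plastic tube rack, fixed, 84 (x) x 195 (y) x 31 (z) mm; origin at the centre of its underside on the worktop. The three tubes stand in a row along its y axis, 74 mm apart. Left of it (y above 0.12 m) stand fixed boxes and a pipette stand up to about 0.25 m tall: cross above them
- pad_middle (a point): middle of the upper face (11 mm above the worktop) of the light pad, a flat fixed plate with white face and black rim, 140 (x) x 110 (y) x 11 (z) mm; z up
- petri: small round lidded petri dish, 58 mm across, 14 mm high, loose on the worktop; origin at the centre of its underside; leave alone
- timer: small grey bench timer, 62 x 66 x 18 mm, loose on the worktop; origin at the centre of its underside; leave alone

How it is judged:
On the way:
1. the blue-capped tube is drawn upright until its lower end is clear above the rack (height (world z) of blue_tube_mid above 0.078 m and angle between blue_tube_mid's own z axis and vertical below 0.35 rad and horizontal distance between blue_tube_mid and rack below 0.13 m and contact force between blue_tube and the fingers above 0.3 N), for 0.1 s.
At the end, for the whole second after the job is handed in: The fingers hold the blue-capped tube at rest, cap end up, its axis 32 to 58 degrees from vertical, its middle within 40 mm (horizontally) of the pad's middle and 60 to 150 mm above the pad, not touching the pad (angle between blue_tube_mid's own z axis and vertical between 0.55 and 1.02 rad and horizontal distance between blue_tube_mid and pad_middle below 0.04 m and height (world z) of blue_tube_mid between 0.071 and 0.161 m and contact force between blue_tube and the fingers above 0.3 N and contact force between blue_tube and light_pad below 0.05 N and linear speed of blue_tube below 0.03 m/s and angular speed of blue_tube below 0.3 rad/s); the arm keeps its last pose, push and grip.
It fails at once if the glass is squeezed with more than 20 N at a finger (contact force between blue_tube and the fingers above 40 N).
It fails at once if another tube is moved from its place in the rack (more than 20 mm) (distance of any of red_tube_mid, open_tube_mid from where it was at the start of the episode above 0.02 m).
It fails at once if the petri dish or the timer is moved more than 20 mm (distance of any of petri, timer from where it was at the start of the episode above 0.02 m).
It also fails if it takes over 43 s, if anything falls off the work surface, if the arm or the gripper's body presses on something with over 40 N, if the wrist force passes 120 N, or if a joint passes its speed limit or range.

## Robot

A 6-joint arm with a two-finger parallel gripper is mounted at the origin on a cart in front of the work surface, level with it; the furniture and walls round the work are solid. World frame = base frame: x ahead of the robot, y to its left, z up, the work surface at z = 0. Lengths are in m, angles in rad, forces in N, time in s.
With the tool pointing down it reaches from about 0.25 to 0.775 m from the base axis. Payload 4 kg.
Tool frame: the origin (TCP) lies midway between the tips of the shut fingers; the grasp point (between the pads) lies 19 mm behind it; z points along the fingers, y is the line along which they close (so a half turn about z gives the same grasp; the last joint's range is limited). The gripper opens to 85 mm and grips with 20 to 120 N. Pads are 22 mm wide; open, the fingers measure 114 mm over their backs; the gripper's body (76 mm by 85 mm) begins 54 mm behind the grasp point. The pads swing forward as they close: fully open they stand 13 mm farther back than shut.
Start: joints at [-0.103, 0.087, 1.371, -0, 1.684, -0.103], TCP at [0.55, -0, 0.231] pointing down, gripper open.
Joint ranges: [-3.1, 3.1], [-0.76, 2.03], [0.27, 2.55], [-1.08, 4.22], [0.17, 2.65], [-2.57, 2.57]. Speed limits (rad/s): [2.79, 2.79, 3.14, 3.14, 3.14, 3.14].

## Interface

Orientations are given as a unit quaternion [x, y, z, w].
In Python, from plant import r gives the robot as it stands.
- The arm moves only by the shell command python3 -m creep 'ROWS' [FORCE]. ROWS is JSON, one flat list of numbers, 7 for each row, row after row: the shift along the tool's x, y, z in m, then the turn, a rotation vector about the tool's x, y, z in degrees, then the closure in counts, from 0 (fully open) to 255 (shut). In form: [x, y, z, wx, wy, wz, claw, x, y, z, wx, wy, wz, claw, ...]. A call has 1 to 20 rows; each row shifts and turns the commanded pose from where the row before left it, along the tool's axes as they then stand; what a row does not reach is not made up. A row lasts 1/10 s, in which the tool goes at most 50 mm and 8.59 degrees, less where a joint would pass 70% of its speed; a pose out of reach is approached as far as the arm can. A call is refused whole if a number of a shift passes 0.05 or a number of a turn 8.59, either way. A call with a gripper value outside its range is refused whole. The fingers move at their own pace and stop on an object; FORCE is the grip in N (left out, the last holds). Time passes only in rows, so rows that do not move let the fingers close. It gives the time, the measured TCP pose, the force, the opening and the grip force at its end, in the units of the state.
- r.get_state(): the state, without advancing time (a new reading comes with each control period).
- r.snapshot(name): name is "scene" or "side" or "wrist"; returns the picture (400x640x3 uint8, red, green, blue); there is no depth.
- r.get_calibration(name): a dict with "fov_y" (degrees; the focal length in pixels is half the picture's height over the tangent of half this angle, whatever the lens; pixels are square), "cx", "cy" (the principal point, pixels), "k1" (the pictures are not rectified: a ray, as slopes to the right and down, at radius r is drawn at 1 + k1 r^2 times it, then the intrinsics apply), "T" (4x4, takes a point from camera to world coordinates). Camera axes: x right, y down, z forward; pixel columns grow to the right and rows downward; lengths in m; the calibration is good to about 2 mm. A picture is of the moment at which its call begins: read the wrist's pose just before it. get_calibration takes no time and is no camera call; for the wrist camera it gives the pose at the moment of the call.
- r.hand_in(): hands the job in; it is judged then, once.
The state is a dict: "t": time; "qpos": joint angles; "qd": joint speeds; "effort": joint torques, N m; "ee_pos": TCP position; "orientation": TCP orientation; "force": force on the tool from outside, world axes, zero at the start; "torque": the same for the moment, N m; "gripper_width": finger opening in m; "grasp_force": force on a finger pad.
Only numpy, scipy, OpenCV 4.12 (cv2) and the standard library are available. Lean on these libraries where they do the work, as an engineer would, in place of code of your own. Each camera call takes 0.05 s, during which the arm holds its last target. There are 200 camera calls.

## Working session

There is one attempt and no reset: what is moved stays moved. The work goes in short steps, Python scripts to look and compute and a shell command to move; the robot and the scene stay as the last step left them, time stands still between calls to the robot, and variables do not carry over. Pictures are saved under pics/ and viewed, at most 10 in all, crops included, and the job is handed in when it is done.

```bash
mkdir -p pics; ls; python3 - <<'E'
from plant import r
import cv2,numpy as np
for n in ("scene","side"):
    im=r.snapshot(n); cv2.imwrite(f"pics/{n}0.png",im[:,:,::-1]); c=r.get_calibration(n); print(n,c["fov_y"],c["k1"],np.round(c["T"],3).tolist())
s=r.get_state(); print(s["t"],s["orientation"],s["gripper_width"])
E
```

```text
pics
scene 53.80362721223817 -0.033538001191731476 [[0.729, -0.457, 0.51, 0.154], [-0.684, -0.504, 0.527, -0.615], [0.016, -0.733, -0.68, 0.65], [0.0, 0.0, 0.0, 1.0]]
side 48.05052959136873 0.01982089665218826 [[-0.951, -0.137, 0.278, 0.341], [-0.31, 0.456, -0.834, 0.612], [-0.012, -0.879, -0.476, 0.515], [0.0, 0.0, 0.0, 1.0]]
0.1 [ 7.07105292e-01  7.07107534e-01 -6.35826238e-04 -7.98105235e-04] 0.08550572619459018
```

View pics/scene0.png

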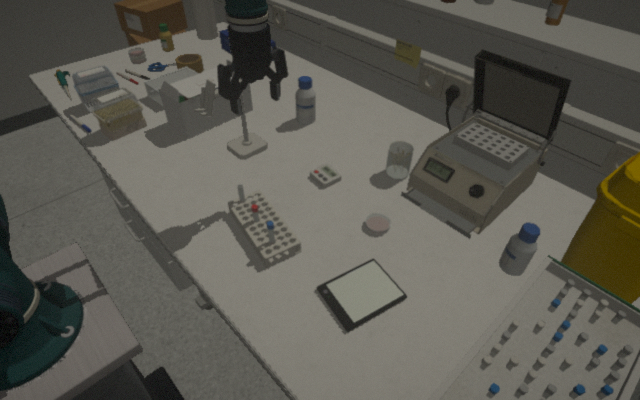

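View pics/side0.png

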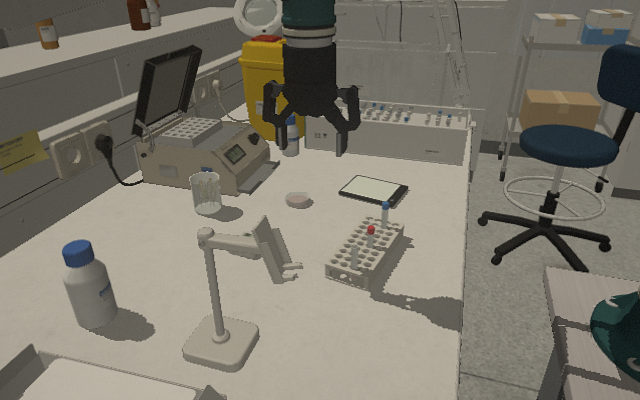

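The scene picture shows the blue cap at about (270,226), red at (254,207), the open tube at (241,190) and the pad centred near (361,293). In the side picture blue is at (385,206), red at (371,230), and the pad near (373,189).

```bash
cat > h.py <<'E'
from plant import r
import cv2,numpy as np
def cam(n,shape=(400,640)):
    c=r.get_calibration(n); f=shape[0]/2/np.tan(np.radians(c["fov_y"])/2)
    return dict(K=np.array([[f,0,c["cx"]],[0,f,c["cy"]],[0,0,1.]]),k=np.array([c["k1"],0,0,0.]),T=np.array(c["T"]))
def ray(c,p):
    u=cv2.undistortPoints(np.array([[p]],float),c["K"],c["k"])[0,0]
    return c["T"][:3,3],c["T"][:3,:3]@np.array([u[0],u[1],1])
def onz(c,p,z):
    o,d=ray(c,p); return o+d*(z-o[2])/d[2]
def tri(c1,p1,c2,p2):
    o1,d1=ray(c1,p1);o2,d2=ray(c2,p2)
    s=np.linalg.lstsq(np.c_[d1,-d2],o2-o1,rcond=None)[0]
    a=o1+s[0]*d1;b=o2+s[1]*d2; return (a+b)/2,np.linalg.norm(a-b)
def blob(im,win,f):
    x0,x1,y0,y1=win; w=im[y0:y1,x0:x1].astype(int); m=f(w[...,0],w[...,1],w[...,2]).astype(np.uint8)
    n,l,st,ce=cv2.connectedComponentsWithStats(m); i=1+np.argmax(st[1:,4])
    return ce[i]+[x0,y0],st[i],(l==i)
blue=lambda R,G,B:(B>R+35)
red=lambda R,G,B:(R>G+45)
E
python3 - <<'E'
from h import *
A=cv2.imread("pics/scene0.png")[:,:,::-1];B=cv2.imread("pics/side0.png")[:,:,::-1]
ca,cb=cam("scene"),cam("side")
for nm,f,wa,wb,z in (("blue",blue,(258,285,215,240),(375,397,195,218),.08),("red",red,(244,264,198,217),(362,380,222,240),.066)):
    pa,sa,_=blob(A,wa,f);pb,sb,_=blob(B,wb,f)
    print(nm,pa,sa,pb,sb,tri(ca,pa,cb,pb),onz(ca,pa,z),onz(cb,pb,z))
for n,im,c,win,t in (("scene",A,ca,(315,410,255,335),140),("side",B,cb,(335,412,172,208),170)):
    x0,x1,y0,y1=win; g=im[y0:y1,x0:x1].min(2)
    # dark rim+inside = pad: fill largest dark contour
    m=(g<80).astype(np.uint8); cs,_=cv2.findContours(m,cv2.RETR_EXTERNAL,2); q=max(cs,key=cv2.contourArea)
    k=(cv2.fillPoly(np.zeros_like(m),[q],1)&(1-cv2.dilate(m,np.ones((2,2))))); 
    n2,l,st,ce=cv2.connectedComponentsWithStats(k); i=1+np.argmax(st[1:,4])
    cc=max(cv2.findContours((l==i).astype(np.uint8),0,2)[0],key=cv2.contourArea)
    ap=cv2.approxPolyN(cc,4)[0]+[x0,y0]
    W=np.array([onz(c,p,.011) for p in ap]); print(n,st[i],ap.tolist(),W.round(3).tolist(),W.mean(0), np.linalg.norm(W-np.roll(W,1,0),axis=1))
for p in ((241,190),):print(onz(ca,p,.07))
print(onz(ca,(377,223),.012),onz(ca,(324,176),.018))
E
```

```text
blue [269.52941176 223.11764706] [ 9  6  6  5 17] [384.64285714 204.03571429] [ 7  6  7  9 28] (array([ 0.44994818, -0.15274624,  0.08620593]), np.float64(0.0015384780518462612)) [ 0.45233928 -0.14783751  0.08      ] [ 0.45232194 -0.16444661  0.08      ]
red [254.10526316 206.42105263] [ 8  7  5  4 19] [370.35849057 229.13207547] [ 5  3  8  9 53] (array([ 0.46273523, -0.07955056,  0.07113439]), np.float64(0.0002182040962082013)) [ 0.46535439 -0.07482857  0.066     ] [ 0.46426057 -0.08762923  0.066     ]
scene [  13    7   75   60 2432] [[403, 294], [355, 322], [327, 285], [374, 261]] [[0.562, -0.412, 0.011], [0.452, -0.39, 0.011], [0.47, -0.298, 0.011], [0.581, -0.321, 0.011]] [ 0.51623252 -0.35537414  0.011     ] [0.09271146 0.11228526 0.09351617 0.11366112]Traceback (most recent call last):
  File "<stdin>", line 12, in <module>
    return _wrapfunc(a, 'argmax', axis=axis, out=out, **kwds)
    return bound(*args, **kwds)
ValueError: attempt to get argmax of an empty sequence
```

```bash
python3 -m creep '[-0.02,-0.01,0,0,0,0,0,-0.03,-0.02,0,0,0,0,0,-0.03,-0.02,0,0,0,0,0,-0.03,-0.02,0,0,0,0,0,-0.03,-0.02,0,0,0,0,0,-0.013,-0.01,0,0,0,0,0,0,0,0,0,0,0,0,0,0,0,0,0,0,0]' 20
python3 - <<'E'
from h import *
im=r.snapshot("wrist");cv2.imwrite("pics/w1.png",im[:,:,::-1]);im=r.snapshot("side");cv2.imwrite("pics/s1.png",im[:,:,::-1])
im=r.snapshot("scene");cv2.imwrite("pics/sc1.png",im[:,:,::-1])
print(np.round(r.get_calibration("wrist")["T"],3).tolist(),r.get_state()["ee_pos"])
E
```

```text
t: 0.9
ee_pos: [0.45, -0.1528, 0.231]
orientation: [0.707, 0.707, 0.0, -0.0]
force: [0.9, 0.3, 0.4]
gripper_width: 0.0854
grasp_force: 0.0
[[1.0, 0.002, 0.001, 0.45], [0.002, -0.966, -0.259, -0.087], [-0.0, 0.259, -0.966, 0.374], [0.0, 0.0, 0.0, 1.0]] [ 0.45048482 -0.15216187  0.23111001]
```

View pics/w1.png

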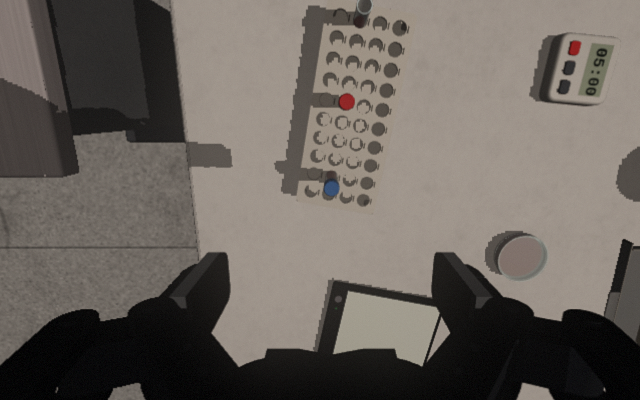

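The wrist view shows the red cap at (347,101), the blue cap at (331,188), and the pad's near corner at (332,280) with a rim button on the robot side. The petri dish is at (522,257) and the timer at (580,70). I'll measure from this view.

```bash
python3 - <<'E'
from h import *
im=cv2.imread("pics/w1.png")[:,:,::-1]; c=cam("wrist"); ca,cb=cam("scene"),cam("side")
pw,s,_=blob(im,(318,345,175,202),blue); print(pw,s,onz(c,pw,.085))
pr,s,_=blob(im,(335,360,90,112),red); print(pr,s,onz(c,pr,.072))
print("tri",tri(c,pw,ca,(269.5,223.1)),tri(c,pw,cb,(384.6,204.0)))
print("petri",onz(c,(522,257),.014),"timer",onz(c,(580,70),.018))
# pad outer rim corners of the top in scene (approx by eye) and wrist
for p in ((317,291),(375,260),(406,294),(347,327)): print(onz(ca,p,.011))
print("w",onz(c,(332,280),.011))
E
```

```text
[331.30588235 188.03529412] [  6   6  15  15 170] [ 0.45111392 -0.15291856  0.085     ]
[346.48768473 101.25615764] [  4   4  16  16 203] [ 0.46391727 -0.07980088  0.072     ]
tri (array([ 0.45034483, -0.15244112,  0.08533152]), np.float64(0.0017241189087907997)) (array([ 0.450907  , -0.1525679 ,  0.08669481]), np.float64(0.00040825113668069177))
petri [ 0.67092607 -0.24986644  0.014     ] timer [ 0.69554109 -0.04869548  0.018     ]
[ 0.44612623 -0.29552079  0.011     ]
[ 0.58452421 -0.32062861  0.011     ]
[ 0.56645336 -0.4156614   0.011     ]
[ 0.4344178  -0.38746717  0.011     ]
w [ 0.45250571 -0.28130208  0.011     ]
```

```bash
python3 -m creep '[0,0,0.02,0,0,0,0,0,0,0.03,0,0,0,0,0,0,0.03,0,0,0,0,0,0,0.03,0,0,0,0,0,0,0.03,0,0,0,0,0,0,0.02,0,0,0,0,0,0,0.013,0,0,0,0,0,0,0,0,0,0,150,0,0,0,0,0,0,180,0,0,0,0,0,0,190,0,0,0,0,0,0,195,0,0,0,0,0,0,195,0,0,0,0,0,0,195]' 20
```

```text
t: 2.35
ee_pos: [0.4503, -0.1532, 0.0589]
orientation: [0.707, 0.707, 0.0, 0.001]
force: [0.8, 0.3, 0.3]
gripper_width: 0.02
grasp_force: 0.0
```

```bash
python3 -m creep '[0,0,0,0,0,0,205,0,0,0,0,0,0,209,0,0,0,0,0,0,211,0,0,0,0,0,0,211,0,0,0,0,0,0,211]'
python3 -m creep '[0,0,0,0,0,0,213,0,0,0,0,0,0,213,0,0,0,0,0,0,213]'
python3 -m creep '[0,0,0,0,0,0,215,0,0,0,0,0,0,215,0,0,0,0,0,0,215]'
```

```text
t: 2.85
ee_pos: [0.45, -0.153, 0.0583]
orientation: [0.707, 0.707, -0.0, 0.0]
force: [-0.5, -0.4, -0.6]
gripper_width: 0.0146
grasp_force: 0.0
t: 3.15
ee_pos: [0.45, -0.153, 0.0583]
orientation: [0.707, 0.707, 0.0, 0.0]
force: [0.9, -0.0, -0.1]
gripper_width: 0.0138
grasp_force: 0.0
t: 3.45
ee_pos: [0.45, -0.153, 0.0584]
orientation: [0.707, 0.707, 0.0, 0.0]
force: [0.3, -0.0, 0.5]
gripper_width: 0.0135
grasp_force: 0.0
```

```bash
for i in 1; do python3 -m creep '[0,0,0,0,0,0,217,0,0,0,0,0,0,217,0,0,0,0,0,0,217]'; done
python3 -m creep '[0,0,0,0,0,0,219,0,0,0,0,0,0,219,0,0,0,0,0,0,219]'
python3 -m creep '[0,0,0,0,0,0,222,0,0,0,0,0,0,222,0,0,0,0,0,0,222]'
```

```text
t: 3.75
ee_pos: [0.4501, -0.153, 0.0583]
orientation: [0.707, 0.707, 0.0, 0.0]
force: [0.7, 0.3, -0.5]
gripper_width: 0.013
grasp_force: 5.2
t: 4.05
ee_pos: [0.4501, -0.153, 0.0584]
orientation: [0.707, 0.707, 0.0, 0.0]
force: [0.4, 0.5, 0.2]
gripper_width: 0.0125
grasp_force: 15.2
t: 4.35
ee_pos: [0.4501, -0.153, 0.0584]
orientation: [0.707, 0.707, 0.0, 0.0]
force: [0.9, -0.6, -0.3]
gripper_width: 0.0126
grasp_force: 19.5
```

```bash
python3 -m creep '[0,0,0,0,0,0,219,0,0,0,0,0,0,219,0,0,-0.005,0,0,0,219,0,0,-0.01,0,0,0,219,0,0,-0.01,0,0,0,219,0,0,-0.01,0,0,0,219,0,0,-0.01,0,0,0,219,0,0,-0.01,0,0,0,219,0,0,-0.01,0,0,0,219,0,0,-0.01,0,0,0,219,0,0,-0.005,0,0,0,219,0,0,0,0,0,0,219,0,0,0,0,0,0,219]'
python3 - <<'E'
from h import *
im=r.snapshot("side");cv2.imwrite("pics/s2.png",im[130:290,290:450,::-1].repeat(3,0).repeat(3,1))
E
```

```text
t: 5.65
ee_pos: [0.4499, -0.153, 0.1381]
orientation: [0.707, 0.707, -0.0, -0.0]
force: [0.6, 0.5, 0.3]
gripper_width: 0.0122
grasp_force: 19.5
```

View pics/s2.png

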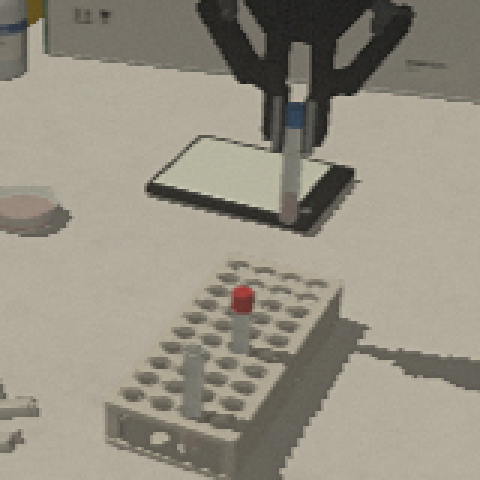

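The side crop shows the tube upright in the fingers, fully clear of the rack, with the red and open tubes still in place. Next I carry it over the pad, easing the grip slightly.

```bash
python3 -m creep '[0,0,0,0,0,0,218,-0.007,0.002,-0.002,0,0,0,218,-0.02,0.006,-0.002,0,0,0,218,-0.02,0.006,-0.002,0,0,0,218,-0.02,0.006,-0.002,0,0,0,218,-0.02,0.006,-0.002,0,0,0,218,-0.02,0.006,-0.002,0,0,0,218,-0.02,0.006,-0.002,0,0,0,218,-0.02,0.006,-0.002,0,0,0,218,-0.02,0.004,-0.002,0,0,0,218,-0.02,0.004,-0.002,0,0,0,218,-0.007,0.002,0,0,0,0,218,0,0,0,0,0,0,218,0,0,0,0,0,0,218]'
python3 -m creep '[0,0,0,-2,-1.4,0,218,0,0,0,-4.1,-2.8,0,218,0,0,0,-4.1,-2.8,0,218,0,0,0,-4.1,-2.8,0,218,0,0,0,-4.1,-2.8,0,218,0,0,0,-4.1,-2.8,0,218,0,0,0,-4.1,-2.8,0,218,0,0,0,-4.1,-2.8,0,218,0,0,0,-4.1,-2.8,0,218,0,0,0,-2,-1.4,0,218,0,0,0,0,0,0,218,0,0,0,0,0,0,218]'
python3 - <<'E'
from h import *
from scipy.spatial.transform import Rotation as R
s=r.get_state(); M=R.from_quat(s["orientation"]).as_matrix(); p=np.array(s["ee_pos"])
print(p,M.round(3).tolist(),s["qpos"]); mid=p+.012*M[:,2]; print("mid",mid,"shift tool",M.T@(np.array([.511,-.352,.113])-mid))
im=r.snapshot("side");cv2.imwrite("pics/s3.png",im[:,:,::-1]);im=r.snapshot("scene");cv2.imwrite("pics/sc3.png",im[:,:,::-1])
E
```

```text
t: 7.1
ee_pos: [0.5038, -0.3464, 0.1579]
orientation: [0.707, 0.707, 0.0, -0.001]
force: [-0.1, 0.6, -0.2]
gripper_width: 0.0125
grasp_force: 13.5
t: 8.3
ee_pos: [0.504, -0.3463, 0.1586]
orientation: [0.654, 0.654, 0.07, 0.373]
force: [-0.0, -0.9, -0.5]
gripper_width: 0.0128
grasp_force: 13.6
[ 0.50402923 -0.34625248  0.15856426] [[0.133, 0.804, 0.58], [0.908, 0.135, -0.396], [-0.396, 0.579, -0.712]] [-0.75157609 -0.19819573  1.97948635  0.19062613  0.59648403 -0.86721715]
mid [ 0.51098419 -0.35100406  0.15001727] shift tool [ 0.0137704  -0.02156534  0.02676906]
```

```bash
python3 -m creep '[0.002,-0.003,0.004,0,0,0,218,0.003,-0.005,0.006,0,0,0,218,0.004,-0.006,0.007,0,0,0,218,0.003,-0.005,0.006,0,0,0,218,0.002,-0.003,0.004,0,0,0,218,0,0,0,0,0,0,218,0,0,0,0,0,0,218,0,0,0,0,0,0,218]'
python3 - <<'E'
from h import *
a=r.snapshot("side")[90:290,270:470,::-1];b=r.snapshot("scene")[170:370,260:460,::-1]
cv2.imwrite("pics/f.png",np.hstack([a,b]).repeat(2,0).repeat(2,1))
E
```

```text
t: 9.2
ee_pos: [0.5041, -0.3483, 0.1215]
orientation: [0.654, 0.654, 0.07, 0.374]
force: [-0.2, -0.6, -0.3]
gripper_width: 0.0128
grasp_force: 13.6
```

View pics/f.png

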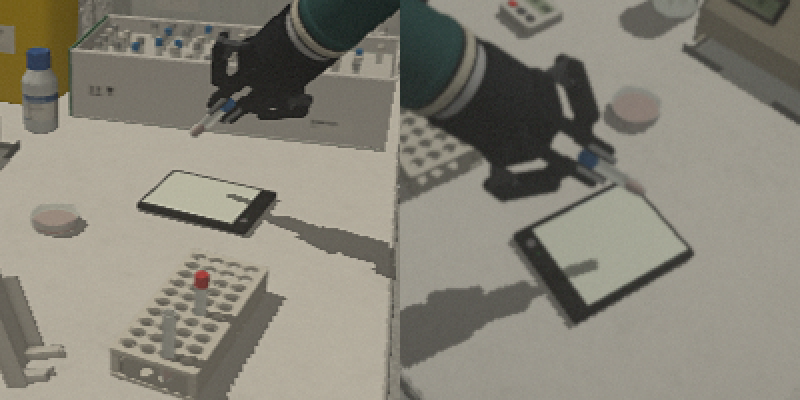

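The two crops show the tube slanted in the fingers with its cap upper, above the pad and touching nothing. The tip is at side (366,156) and scene (380,263), and the cap at side (384,142) and scene (353,249). I'll check the tube's pose by triangulating these points.

```bash
python3 - <<'E'
from h import *
ca,cb=cam("scene"),cam("side")
t,e1=tri(ca,(380,263.5),cb,(366.5,156.5));c,e2=tri(ca,(353.5,249.),cb,(384.5,142.5))
d=c-t;L=np.linalg.norm(d);print(t,c,e1,e2,L,np.degrees(np.arccos(d[2]/L)),"mid",t+d/L*.042)
E
```

```text
[ 0.53297282 -0.36764626  0.08823618] [ 0.48822067 -0.33980843  0.13954384] 0.0001696665543573012 0.000779349599401172 0.07355389793454473 45.76907516569746 mid [ 0.5074189  -0.35175058  0.11753336]
```

The cap-to-tip length is 74 mm (76 expected) and the slant 46°. The middle is about 107 mm above the pad and within a few mm of its centre, so I'm handing in.

```bash
python3 -c "
from plant import r
print(r.hand_in())"
```

```text
the job is handed in; nothing more can be done
None
```

I handed the job in (no verdict was returned) with the blue-capped tube held still at about 46° from vertical, cap end up, its middle about 107 mm above the pad and within about 5 mm of its centre, gripped at about 14 N (readings peaked at 19.5 N); the other tubes, petri dish and timer were not touched.

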